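# Check the sprung hood of the leak-test chamber

### The job

The hood spring of the test chamber is to be trimmed. Lift the loose port lid off the hood by its knob before the hood moves and set it down, not dropped, knob up on the bare worktop beside the chamber; then raise the hood by its bar past its balance point, where the spring takes it over, but do not let it run up to its stop, and ease it back to just below the balance point (five degrees or so). Finish there, still holding the hood steady by its bar, as the fitter needs it, and leave everything else on the bench where it is.

Things in the scene. Friction and masses are not known exactly. Their poses are not given: they have to be found in the camera images.
- chamber: Leak-test chamber screwed to the worktop: low grey box 124x220 mm, rim 66 mm high, on a foot plate 170x250x6 mm; two brass connections stand out to 128 mm on its +y side. Origin: centre of its underside, on the worktop. x points from the lifting bar to the hinge (away from the robot at yaw 0), y along the hinge, z up. A valve is fixed inside.
- hood (a joint): Hood angle: aluminium plate 130x226x8 mm over the box, hinged on its far (+x) top edge; 0 = shut, grows as the bar rises, stop 1.3 rad. Hinge springs carry part of its weight: it balances at 0.80 rad (46 deg); let go, it sinks shut below that and rises to the stop above it, damped, almost no friction. Lifting force at the bar: 1.3 N shut; near balance 0.35 N per 0.1 rad.
- hood_hinge (a point): Point on the hinge axis of the hood, at mid width: 73 mm from the chamber's origin along its +x, 72 mm above the worktop. The axis is parallel to the chamber's y. Room: a beam crosses the bench 0.575 to 0.625 m ahead of the robot, its underside 0.675 m above the worktop; with the hood raised, keep forearm and wrist on the robot's side of it (lean the wrist back).
- hood_bar (a point): Middle of the lifting bar: straight round steel bar, 14 mm diameter, 110 mm long, parallel to the hinge axis and 188 mm from it, in the hood's plane, 45 mm (centre) out from the hood's front edge on a leg at each end. Shut, it is 72 mm above the worktop on the robot's side of the box, nothing under it. Moves with the hood.
- port_lid: Loose steel lid in the round 57 mm port in the middle of the hood plate: flange 72 mm diameter, 6 mm thick; spigot 51 mm diameter, 8 mm long below it; black knob on top; 48 mm high in all, 0.1 to 0.21 kg. Origin: centre of the spigot's underside, 68 mm above the worktop while in the port, 0 when it stands on the worktop; z up through the knob.
- lid_knob (a point): Middle of the lid's knob: a black cylinder 28 mm diameter and 18 mm high on a 14 mm neck; 39 mm above the lid's origin, 25 mm above the top of its flange.
- master_leak: Reference leak, steel cylinder 40 mm diameter, 60 mm high, standing behind the chamber's left end; bystander, origin under its middle. The worktop in front of it (0.5 to 0.56 m ahead of the robot, from the chamber's left side to 0.45 m left) is bare.
- spare_regulator: Regulator body lying on the left, 37 x 122 x 37 mm, long along its y; bystander, origin under its middle.
- plug_a: Seal plug standing left of the chamber, 19 mm diameter, 29 mm high; bystander, origin under its middle.
- plug_b: Seal plug standing left of the chamber, 19 mm diameter, 29 mm high; bystander, origin under its middle.
- valve_1: Solenoid valve, about 103 x 41 x 62 mm, long along its x, one of four standing in two rows to the right of the chamber; bystander, origin under its middle.
- valve_2: Solenoid valve, about 103 x 41 x 62 mm, long along its x, one of four standing in two rows to the right of the chamber; bystander, origin under its middle.
- valve_3: Solenoid valve, about 103 x 41 x 62 mm, long along its x, one of four standing in two rows to the right of the chamber; bystander, origin under its middle.
- valve_4: Solenoid valve, about 103 x 41 x 62 mm, long along its x, one of four standing in two rows to the right of the chamber; bystander, origin under its middle.

How it is judged:
On the way, in this order (a step that is already met when the one before it is completed fails the run):
1. the port lid has been lifted out of its port by the knob (height (world z) of port_lid above 0.08 m and contact force between the fingers and port_lid above 0.2 N and distance between the grasp point and lid_knob below 0.05 m), for 0.1 s.
2. the port lid stands knob up on the worktop, let go (height (world z) of port_lid between -0.004 and 0.006 m and angle between port_lid's own z axis and vertical below 0.1 rad and linear speed of port_lid below 0.02 m/s and contact force between the fingers and port_lid below 0.05 N), for 0.2 s.
3. the hood has been raised past its balance point (value of joint hood above 0.84 rad), for 0.1 s.
At the end, for the whole second after the job is handed in: The gripper holds the hood still by its bar (TCP within 80 mm of the bar's middle, fingers bearing over 0.05 N) at 0.62 to 0.78 rad, 1 to 10 degrees below its balance at 0.80; the port lid stands upright (within 0.1 rad) and at rest on the worktop, clear of fingers and chamber (all of step 2 and value of joint hood between 0.62 and 0.78 rad and velocity of joint hood between -0.03 and 0.03 rad/s and contact force between the fingers and chamber above 0.05 N and contact force between chamber and port_lid below 0.05 N and distance between the grasp point and hood_bar below 0.08 m); the arm keeps its last pose, push and grip.
It fails at once if the hood was raised with the loose lid still on it (value of joint hood above 0.1 rad and height (world z) of port_lid above 0.03 m).
It fails at once if the hood ran up to its stop (value of joint hood above 1.25 rad).
It fails at once if the lid was dropped (contact force between the fingers and port_lid below 0.01 N and linear speed of port_lid above 0.5 m/s).
It fails at once if a bystander was disturbed (distance of any of master_leak, spare_regulator, plug_a, plug_b, valve_1, valve_2, valve_3, valve_4 from where it was at the start of the episode above 0.02 m).
It also fails if it takes over 46 s, if anything falls off the work surface, if the arm or the gripper's body presses on something with over 40 N, if the wrist force passes 120 N, or if a joint passes its speed limit or range.

### The arm

A 6-joint arm with a two-finger parallel gripper is mounted at the origin on a cart in front of the work surface, level with it; the furniture and walls round the work are solid. World frame = base frame: x ahead of the robot, y to its left, z up, the work surface at z = 0. Lengths are in m, angles in rad, forces in N, time in s.
With the tool pointing down it reaches from about 0.325 to 0.85 m from the base axis. Payload 4.4 kg.
Tool frame: the origin (TCP) lies between the finger pads, 19 mm behind the fingertips; this is the grasp point; z points along the fingers, y is the line along which they close (so a half turn about z gives the same grasp; the last joint's range is limited). The gripper opens to 94 mm and grips with 3 to 60 N. Pads are 16 mm wide; open, the fingers measure 119 mm over their backs; the gripper's body (75 mm by 177 mm) begins 78 mm behind the grasp point.
Start: joints at [1.05, 0.207, 1.542, -0, 1.393, -0.15], TCP at [0.208, 0.536, 0.224] pointing down, gripper open.
Joint ranges: [-2.73, 2.73], [-0.86, 2.22], [0.23, 2.46], [-1.11, 4.25], [0.08, 2.63], [-2.82, 2.82]. Speed limits (rad/s): [2.79, 2.79, 3.14, 3.14, 3.14, 3.14].

### API

Orientations are given as a unit quaternion [w, x, y, z].
In Python, from cell import sense, get_image, camera_model, hand_in gives the robot as it stands.
- The arm moves only by the shell command python3 -m creep 'ROWS' [OPENING] [FORCE]. ROWS is a JSON object of lists of equal length, an entry for each row: "linear": the shift along the tool's x, y, z in units of 50 mm (1.0 is 50 mm), a list of three; "twist": the turn, a rotation vector about the tool's x, y, z in rad, a list of three. A call has 1 to 5 rows; each row shifts and turns the commanded pose from where the row before left it, along the tool's axes as they then stand; what a row does not reach is not made up. A row lasts 1/8 s, in which the tool goes at most 62.5 mm and 10.7 degrees, less where a joint would pass 70% of its speed; a pose out of reach is approached as far as the arm can. A call is refused whole if a number of a shift passes 1 or a number of a turn 0.188, either way. A call with a gripper value outside its range is refused whole. OPENING is the opening, from 0 (shut) to 1 (fully open), set as the call begins (- or left out, the last holds). The fingers move at their own pace and stop on an object; FORCE is the grip in N (left out, the last holds). Time passes only in rows, so rows that do not move let the fingers close. It gives the time, the measured TCP pose, the force, the opening and the grip force at its end, in the units of the state.
- sense(): the state, without advancing time (a new reading comes with each control period).
- get_image(name): name is "scene" or "top"; returns the picture (384x512x3 uint8, red, green, blue); there is no depth.
- camera_model(name): a dict with "fx", "fy", "cx", "cy" (pixels), "D" ([k1, k2, p1, p2, k3] as OpenCV has them; the pictures are not rectified), "rvec" (rotation vector, rad) and "tvec" (3), from world to camera coordinates, as OpenCV has them. Camera axes: x right, y down, z forward; pixel columns grow to the right and rows downward; lengths in m; the calibration is good to about 2 mm. A picture is of the moment at which its call begins. camera_model takes no time and is no camera call.
- hand_in(): hands the job in; it is judged then, once.
The state is a dict: "clock": time; "q": joint angles; "qvel": joint speeds; "effort": joint torques, N m; "tcp_pos": TCP position; "orientation": TCP orientation; "wrist_force": force on the tool from outside, world axes, zero at the start; "wrist_torque": the same for the moment, N m; "finger_gap": finger opening in m; "grip_force": force on a finger pad.
Only numpy, scipy, OpenCV 4.12 (cv2) and the standard library are available. Lean on these libraries where they do the work, as an engineer would, in place of code of your own. Each camera call takes 0.05 s, during which the arm holds its last target. There are 200 camera calls.

## Working session

There is one attempt and no reset: what is moved stays moved. The work goes in short steps, Python scripts to look and compute and a shell command to move; the robot and the scene stay as the last step left them, time stands still between calls to the robot, and variables do not carry over. Pictures are saved under pics/ and viewed, at most 10 in all, crops included, and the job is handed in when it is done.

```bash
ls; mkdir -p pics; python3 - <<'E'
from cell import *
import cv2
s=sense();print({k:(v if not hasattr(v,'__len__') else [round(float(x),3) for x in v]) for k,v in s.items()})
for n in("top","scene"):
    cv2.imwrite(f"pics/{n}0.png",cv2.cvtColor(get_image(n),cv2.COLOR_RGB2BGR)); print(n,camera_model(n))
E
```

```text
pics
{'clock': 0.0, 'q': [1.049, 0.207, 1.543, 0.0, 1.393, -0.151], 'qvel': [0.002, -0.0, -0.0, 0.001, 0.0, -0.0], 'effort': [-0.001, -37.086, -28.142, 0.07, 0.036, -0.0], 'tcp_pos': [0.208, 0.535, 0.223], 'orientation': [-0.0, 0.184, 0.983, -0.001], 'wrist_force': [0.387, 0.125, -0.698], 'wrist_torque': [0.025, 0.03, 0.026], 'grip_force': 0.0, 'finger_gap': 0.09380051549890468}
top {'fx': 442.21145225600975, 'fy': 442.21145225600975, 'cx': 249.1220112133699, 'cy': 191.32877191104805, 'D': array([0.05519033, 0.        , 0.        , 0.        , 0.        ]), 'rvec': array([ 2.18067992, -2.11809043,  0.18458163]), 'tvec': array([0.06909909, 0.6014347 , 1.2418418 ])}
scene {'fx': 351.0971905750287, 'fy': 351.0971905750287, 'cx': 258.8347743604205, 'cy': 185.65494313715837, 'D': array([-0.00131252,  0.        ,  0.        ,  0.        ,  0.        ]), 'rvec': array([ 2.08965423, -1.33035807,  0.49205021]), 'tvec': array([-0.16944085,  0.48325625,  0.72846837])}
```

View pics/top0.png

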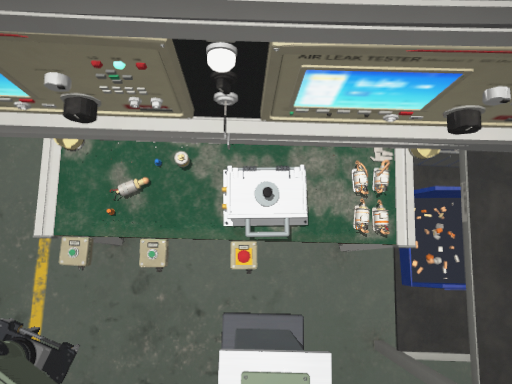

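View pics/scene0.png

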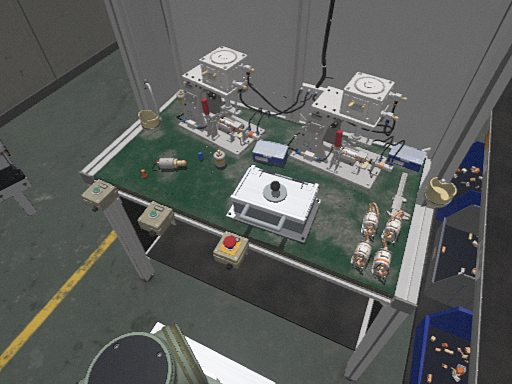

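Top view: lid knob at about (267,192) on the white hood, bar at about (268,235), and bystanders at (181,159), (130,187), (157,162), (111,211) and the valves at x≈360–382. The scene view shows the knob at (275,187) and the bar around (262,222). Now to measure these.

```bash
cat > h.py <<'E'
import numpy as np,cv2
from cell import *
def cam(n):
    m=camera_model(n);K=np.array([[m['fx'],0,m['cx']],[0,m['fy'],m['cy']],[0,0,1]])
    R=cv2.Rodrigues(m['rvec'])[0];return K,m['D'],R,m['tvec'],-R.T@m['tvec']
def ray(n,uv):
    K,D,R,t,c=cam(n);p=cv2.undistortPoints(np.array([[uv]],float),K,D)[0,0]
    d=R.T@np.array([*p,1]);return c,d/np.linalg.norm(d)
def plane(n,uv,z):
    c,d=ray(n,uv);return c+d*(z-c[2])/d[2]
def tri(a,b):
    (c1,d1),(c2,d2)=ray("top",a),ray("scene",b)
    s=np.linalg.lstsq(np.c_[d1,-d2],c2-c1,rcond=None)[0]
    p,q=c1+s[0]*d1,c2+s[1]*d2;return (p+q)/2,np.linalg.norm(p-q)
def blob(mask,box):
    x0,y0,x1,y1=box;m=np.zeros_like(mask);m[y0:y1,x0:x1]=mask[y0:y1,x0:x1]
    n,l,st,c=cv2.connectedComponentsWithStats(m.astype(np.uint8));i=1+np.argmax(st[1:,4]);return c[i],st[i]
def project(n,p):
    K,D,R,t,c=cam(n);return cv2.projectPoints(np.array([p],float),cv2.Rodrigues(R)[0],t,K,D)[0].ravel()
E
python3 - <<'E'
from h import *
T=cv2.imread("pics/top0.png");S=cv2.imread("pics/scene0.png")
gT=T.max(2);gS=S.max(2)
a,sa=blob(gT<70,(255,180,280,205));b,sb=blob(gS<70,(264,178,286,198))
print(a,sa,b,sb,tri(a,b))
print("knob at plane .116 top",plane("top",a,.116))
# plate white mask in top
hsv=cv2.cvtColor(T,cv2.COLOR_BGR2HSV)
m=((gT>170)&(hsv[...,1]<60)).astype(np.uint8);z=np.zeros_like(m);z[165:222,218:312]=m[165:222,218:312]
cs=max(cv2.findContours(z,0,2)[0],key=cv2.contourArea);r=cv2.minAreaRect(cs);bx=cv2.boxPoints(r)
print(r);print(np.array([plane("top",p,.072) for p in bx]).round(4))
# flange: gray in box, 
for n in ("master",(181,159)),("reg",(130,187)),("pa",(157,162)),("pb",(111,211)),("bar",(268,235)),("v1",(361,178)),("v2",(381,177)),("v3",(361,217)),("v4",(381,219)):
    print(n[0],plane("top",n[1],{"bar":.072}.get(n[0],.03)).round(3))
c=T[150:250,210:320];cv2.imwrite("pics/c1.png",cv2.resize(np.hstack([c]),None,fx=5,fy=5,interpolation=2))
E
```

```text
[267.01449275 191.85507246] [263 187   9  10  69] [274.94285714 185.85714286] [271 182   9   9  70] (array([0.58967929, 0.03811507, 0.10600478]), np.float64(0.0005844640585157698))
knob at plane .116 top [0.58828078 0.03842909 0.116     ]
((265.0, 193.0), (56.0, 84.0), 90.0)
[[ 0.6693  0.1641  0.072 ]
 [ 0.6769 -0.0776  0.072 ]
 [ 0.5153 -0.0788  0.072 ]
 [ 0.5083  0.1582  0.072 ]]
master [0.692 0.291 0.03 ]
reg [0.604 0.435 0.03 ]
pa [0.681 0.361 0.03 ]
pb [0.532 0.484 0.03 ]
bar [0.473 0.031 0.072]
v1 [ 0.652 -0.244  0.03 ]
v2 [ 0.657 -0.303  0.03 ]
v3 [ 0.536 -0.243  0.03 ]
v4 [ 0.532 -0.301  0.03 ]
```

View pics/c1.png

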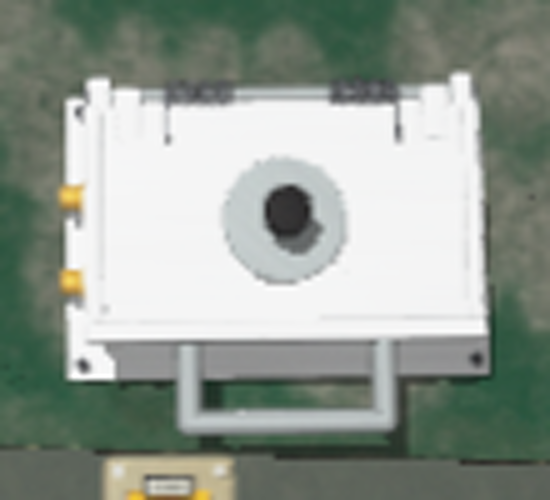

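The crop shows the lid flange centred at crop (285,219) and the bar running from (180,419) to (397,421). The hood front edge is at row ≈338, and the brass connections are on the left.

```bash
python3 - <<'E'
from h import *
f=lambda U,V:((U+.5)/5-.5+210,(V+.5)/5-.5+150)
P=lambda n,U,V,z:print(n,plane("top",f(U,V),z).round(4))
P("flange",285,219,.082)
P("barL",180,419,.072);P("barR",397,421,.072);P("barM",288.5,420,.072)
P("plateFL",88,338,.074);P("plateFR",488,338,.074)
P("footFL",67,380,.006);P("footFR",490,380,.006)
S=cv2.imread("pics/scene0.png");T=cv2.imread("pics/top0.png")
# sub-pixel bar rows in top: brightness profile at columns
g=cv2.cvtColor(T,cv2.COLOR_BGR2GRAY).astype(float)
for u in(255,267,280):
    col=g[224:242,u]; print(u,col.astype(int))
E
```

```text
flange [0.5891 0.0376 0.082 ]
barL [0.4753 0.0936 0.072 ]
barR [ 0.4777 -0.0284  0.072 ]
barM [0.4765 0.0326 0.072 ]
plateFL [0.5191 0.1467 0.074 ]
plateFR [ 0.5259 -0.079   0.074 ]
footFL [0.5003 0.1605 0.006 ]
footFR [ 0.5077 -0.0905  0.006 ]
255 [147 136  57  81  80  81  85  98 147 188 198 169 128  83  84  48  67 131]
267 [143 104  61  92  88  84  80 101 168 190 195 163 121  86  84  50  46  50]
280 [144  86  67 104 110 112 107 111 176 192 190 155 101  85  83  47  50  62]
```

```bash
python3 -m creep '{"linear":[[0,0,0],[0,0,0],[0,0,0],[0,0,0],[0,0,0]],"twist":[[0,0,0.167],[0,0,0.167],[0,0,0.167],[0,0,0.167],[0,0,0.167]]}' 0.75 20; python3 -m creep '{"linear":[[0,0,0],[0,0,0]],"twist":[[0,0,0.167],[0,0,0.167]]}'
```

```text
clock: 0.72
tcp_pos: [0.2081, 0.5355, 0.2236]
orientation: [0.0, 0.569, 0.822, -0.001]
wrist_force: [-0.4, -1.0, 0.3]
finger_gap: 0.0711
grip_force: 0.0
clock: 0.98
tcp_pos: [0.2081, 0.5355, 0.2236]
orientation: [0.0, 0.698, 0.716, -0.001]
wrist_force: [0.3, -0.2, -0.2]
finger_gap: 0.0705
grip_force: 0.0
```

```bash
python3 -m creep '{"linear":[[-0.4,0.3,0],[-0.85,0.61,0],[-0.85,0.61,0],[-0.85,0.61,0],[-0.85,0.61,0]],"twist":[[0,0,0],[0,0,0],[0,0,0],[0,0,0],[0,0,0]]}'; python3 -m creep '{"linear":[[-0.85,0.61,0],[-0.85,0.61,0],[-0.85,0.61,0],[-0.85,0.61,0],[-0.85,0.61,0]],"twist":[[0,0,0],[0,0,0],[0,0,0],[0,0,0],[0,0,0]]}';python3 -m creep '{"linear":[[-0.85,0.61,0],[-0.85,0.61,0],[-0.4,0.35,0],[0,0,0],[0,0,0]],"twist":[[0,0,0],[0,0,0],[0,0,0],[0,0,0],[0,0,0]]}'
```

```text
clock: 1.6
tcp_pos: [0.3517, 0.3487, 0.2238]
orientation: [-0.0, 0.696, 0.718, -0.0]
wrist_force: [-0.5, 0.5, -0.5]
finger_gap: 0.0704
grip_force: 0.0
clock: 2.22
tcp_pos: [0.5107, 0.1411, 0.2238]
orientation: [-0.0, 0.696, 0.718, -0.0]
wrist_force: [0.8, 0.2, -0.2]
finger_gap: 0.0706
grip_force: 0.0
clock: 2.85
tcp_pos: [0.591, 0.0407, 0.2236]
orientation: [-0.001, 0.696, 0.718, -0.0]
wrist_force: [-0.9, -0.2, 0.3]
finger_gap: 0.0704
grip_force: 0.0
```

```bash
python3 -m creep '{"linear":[[-0.05,-0.03,0.5],[0,0,0.6],[0,0,0.6],[0,0,0.4],[0,0,0.17]],"twist":[[0,0,0],[0,0,0],[0,0,0],[0,0,0],[0,0,0]]}'; python3 -m creep '{"linear":[[0,0,0],[0,0,0],[0,0,0],[0,0,0],[0,0,0]],"twist":[[0,0,0],[0,0,0],[0,0,0],[0,0,0],[0,0,0]]}' 0 20
```

```text
clock: 3.48
tcp_pos: [0.5887, 0.039, 0.1093]
orientation: [-0.001, 0.695, 0.719, -0.001]
wrist_force: [-0.6, 1.0, 0.8]
finger_gap: 0.0707
grip_force: 0.0
clock: 4.1
tcp_pos: [0.5907, 0.0375, 0.1112]
orientation: [0.0, 0.696, 0.718, 0.0]
wrist_force: [-0.5, 1.0, 1.1]
finger_gap: 0.0273
grip_force: 20.0
```

```bash
python3 -m creep '{"linear":[[0,0,-0.2],[0,0,-0.3],[0,0,-0.5],[0,0,-0.5],[0,0,-0.3]],"twist":[[0,0,0],[0,0,0],[0,0,0],[0,0,0],[0,0,0]]}' - 25; python3 - <<'E'
from h import *
print(sense()['tcp_pos'],sense()['wrist_force'],sense()['finger_gap'])
cv2.imwrite("pics/s1.png",get_image("scene")[120:270,200:340,::-1].repeat(4,0).repeat(4,1))
E
```

```text
clock: 4.72
tcp_pos: [0.5915, 0.0375, 0.2034]
orientation: [0.001, 0.696, 0.718, 0.001]
wrist_force: [-0.2, 0.1, -1.3]
finger_gap: 0.0275
grip_force: 25.0
[0.59146246 0.03746505 0.20335746] [-0.1749342   0.08860956 -1.31545471] 0.027511380487197465
```

View pics/s1.png

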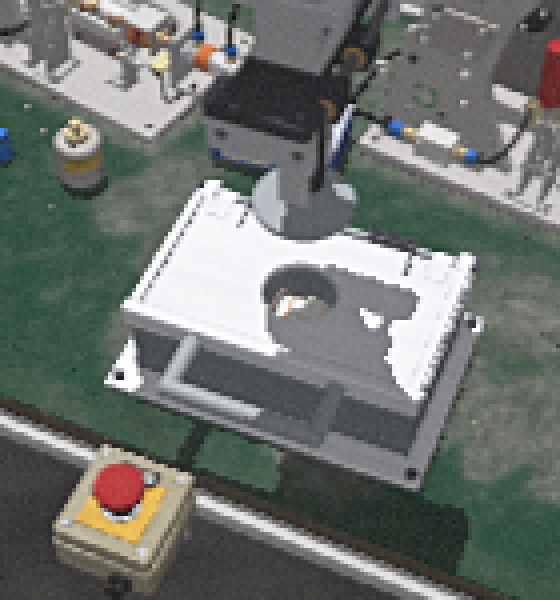

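The picture shows the lid level in the fingers at about (305,200), the port open at (300,290), and the hood still shut. Next I carry the lid to the bare spot.

```bash
python3 -m creep '{"linear":[[0.3,-0.08,0],[0.6,-0.14,0],[0.7,-0.15,0],[0.7,-0.15,0],[0.7,-0.15,0]],"twist":[[0,0,0],[0,0,0],[0,0,0],[0,0,0],[0,0,0]]}'; python3 -m creep '{"linear":[[0.7,-0.15,0],[0.6,-0.14,0],[0.4,-0.1,0],[0.2,-0.02,0],[0,0,0]],"twist":[[0,0,0],[0,0,0],[0,0,0],[0,0,0],[0,0,0]]}'
```

```text
clock: 5.4
tcp_pos: [0.5503, 0.1882, 0.1989]
orientation: [-0.001, 0.696, 0.718, -0.001]
wrist_force: [0.6, 0.5, -1.6]
finger_gap: 0.0272
grip_force: 25.0
clock: 6.02
tcp_pos: [0.5287, 0.2809, 0.2003]
orientation: [0.0, 0.696, 0.718, -0.0]
wrist_force: [-0.6, -0.2, -2.0]
finger_gap: 0.027
grip_force: 25.0
```

```bash
python3 -m creep '{"linear":[[0,0,0.4],[0,0,0.7],[0,0,0.8],[0,0,0.6],[0,0,0.35]],"twist":[[0,0,0],[0,0,0],[0,0,0],[0,0,0],[0,0,0]]}'; python3 -m creep '{"linear":[[0,0,0.1],[0,0,0.06],[0,0,0.04],[0,0,0.0],[0,0,0]],"twist":[[0,0,0],[0,0,0],[0,0,0],[0,0,0],[0,0,0]]}'
```

```text
clock: 6.65
tcp_pos: [0.5283, 0.2792, 0.0563]
orientation: [-0.0, 0.697, 0.717, -0.001]
wrist_force: [-0.9, -0.2, -1.9]
finger_gap: 0.027
grip_force: 25.0
clock: 7.28
tcp_pos: [0.5293, 0.2809, 0.0489]
orientation: [0.0, 0.696, 0.718, 0.0]
wrist_force: [-0.2, 0.1, -1.2]
finger_gap: 0.0271
grip_force: 25.0
```

```bash
python3 -m creep '{"linear":[[0,0,0.03],[0,0,0.03],[0,0,0]],"twist":[[0,0,0],[0,0,0],[0,0,0]]}'; python3 -m creep '{"linear":[[0,0,0.03],[0,0,0],[0,0,0]],"twist":[[0,0,0],[0,0,0],[0,0,0]]}'
```

```text
clock: 7.65
tcp_pos: [0.5287, 0.2807, 0.045]
orientation: [-0.0, 0.696, 0.718, -0.0]
wrist_force: [-0.1, -0.7, -1.5]
finger_gap: 0.0275
grip_force: 25.0
clock: 8.02
tcp_pos: [0.5289, 0.2807, 0.0437]
orientation: [-0.0, 0.696, 0.718, -0.0]
wrist_force: [0.6, -0.5, -1.5]
finger_gap: 0.0271
grip_force: 25.0
```

```bash
python3 -m creep '{"linear":[[0,0,0.03],[0,0,0],[0,0,0]],"twist":[[0,0,0],[0,0,0],[0,0,0]]}'; python3 -m creep '{"linear":[[0,0,0.03],[0,0,0],[0,0,0]],"twist":[[0,0,0],[0,0,0],[0,0,0]]}'
```

```text
clock: 8.4
tcp_pos: [0.5292, 0.2808, 0.0432]
orientation: [0.0, 0.696, 0.718, 0.0]
wrist_force: [-2.2, -1.4, 4.8]
finger_gap: 0.0276
grip_force: 25.0
clock: 8.78
tcp_pos: [0.5292, 0.2808, 0.0432]
orientation: [0.0, 0.696, 0.718, 0.0]
wrist_force: [-4.7, -2.5, 13.3]
finger_gap: 0.0273
grip_force: 25.0
```

```bash
python3 -m creep '{"linear":[[0,0,-0.03],[0,0,-0.01],[0,0,0]],"twist":[[0,0,0],[0,0,0],[0,0,0]]}'; python3 -m creep '{"linear":[[0,0,0],[0,0,0],[0,0,0],[0,0,0],[0,0,0]],"twist":[[0,0,0],[0,0,0],[0,0,0],[0,0,0],[0,0,0]]}' 0.7 ; python3 -m creep '{"linear":[[0,0,-0.3],[0,0,-0.6],[0,0,-0.8],[0,0,-0.8],[0,0,-0.6]],"twist":[[0,0,0],[0,0,0],[0,0,0],[0,0,0],[0,0,0]]}'; python3 - <<'E'
from h import *
T=get_image("top")[...,::-1];S=get_image("scene")[...,::-1]
a=T[140:240,160:280];b=S[130:230,170:290]
cv2.imwrite("pics/s2.png",cv2.resize(np.vstack([a,b]),None,fx=3,fy=3,interpolation=2))
E
```

```text
clock: 9.15
tcp_pos: [0.5292, 0.2808, 0.0432]
orientation: [0.0, 0.696, 0.718, 0.0]
wrist_force: [-2.6, -0.7, 5.9]
finger_gap: 0.0274
grip_force: 25.0
clock: 9.78
tcp_pos: [0.5289, 0.2807, 0.0427]
orientation: [-0.0, 0.696, 0.718, -0.0]
wrist_force: [0.0, -0.1, 0.7]
finger_gap: 0.0656
grip_force: 0.0
clock: 10.4
tcp_pos: [0.5298, 0.2811, 0.2014]
orientation: [0.001, 0.696, 0.718, 0.002]
wrist_force: [0.3, 0.4, -0.1]
finger_gap: 0.0658
grip_force: 0.0
```

View pics/s2.png

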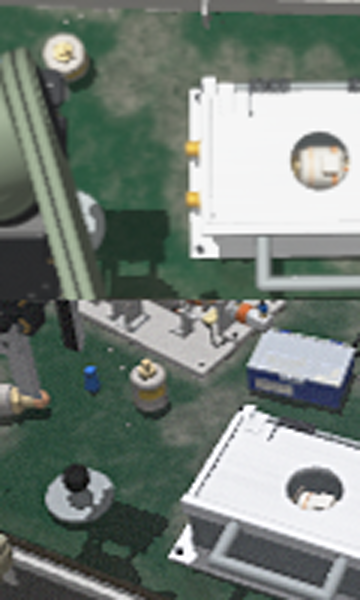

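The lid stands knob up and clear of the chamber (its knob is at (75,478) in the lower view). Next I move to the front of the bar and tilt the tool.

```bash
python3 -m creep '{"linear":[[-0.4,-0.15,0],[-0.7,-0.25,0],[-0.8,-0.25,0],[-0.8,-0.3,0],[-0.8,-0.3,0]],"twist":[[0,0,0],[0,0,0],[0,0,0],[0,0,0],[0,0,0]]}' 0.38; python3 -m creep '{"linear":[[-0.7,-0.25,0],[-0.5,-0.2,0],[-0.19,-0.05,0],[0,0,0]],"twist":[[0,0,0],[0,0,0],[-0.05,0,0],[-0.1,0,0]]}'; python3 -m creep '{"linear":[[0,0,0],[0,0,0],[0,0,0],[0,0,0],[0,0,0]],"twist":[[-0.15,0,0],[-0.15,0,0],[-0.11,0,0],[-0.05,0,0],[0,0,0]]}'; python3 - <<'E'
from h import *
from scipy.spatial.transform import Rotation as R
s=sense();q=s['orientation'];r=R.from_quat([q[1],q[2],q[3],q[0]]).as_matrix();print(r.round(3),s['q'])
print("tool-frame to bar /50mm",r.T@(np.array([.475,.034,.072])-s['tcp_pos'])/.05)
T=get_image("top");cv2.imwrite("pics/t3.png",cv2.resize(T[150:300,200:330,::-1],None,fx=4,fy=4,interpolation=2))
E
```

```text
clock: 11.12
tcp_pos: [0.4706, 0.1027, 0.1966]
orientation: [-0.0, 0.696, 0.718, -0.001]
wrist_force: [-0.5, -0.7, 0.5]
finger_gap: 0.036
grip_force: 0.0
clock: 11.62
tcp_pos: [0.449, 0.0328, 0.1969]
orientation: [0.053, 0.695, 0.715, 0.054]
wrist_force: [-0.6, 0.6, 0.3]
finger_gap: 0.0353
grip_force: 0.0
clock: 12.25
tcp_pos: [0.4473, 0.0338, 0.1958]
orientation: [0.208, 0.665, 0.685, 0.215]
wrist_force: [-0.6, 0.2, 0.7]
finger_gap: 0.036
grip_force: 0.0
[[-0.03   0.821  0.57 ]
 [ 1.     0.025  0.018]
 [ 0.001  0.571 -0.821]] [-0.22568154 -0.46541032  2.31550212  0.22377454  0.71240069 -0.38202199]
tool-frame to bar /50mm [-0.01522309 -0.95711263  2.35031849]
```

```bash
python3 -m creep '{"linear":[[0,-0.25,0.3],[0,-0.3,0.35],[0,-0.25,0.35],[0,-0.16,0.2],[0,0,0]],"twist":[[0,0,0],[0,0,0],[0,0,0],[0,0,0],[0,0,0]]}'; python3 - <<'E'
from h import *
from scipy.spatial.transform import Rotation as R
s=sense();q=s['orientation'];r=R.from_quat([q[1],q[2],q[3],q[0]]).as_matrix();print(s['q'])
print("tool-frame to bar /50mm",r.T@(np.array([.475,.034,.072])-s['tcp_pos'])/.05)
T=get_image("scene");cv2.imwrite("pics/t4.png",cv2.resize(T[150:270,190:340,::-1],None,fx=4,fy=4,interpolation=2))
E
```

```text
clock: 12.92
tcp_pos: [0.4436, 0.0337, 0.1199]
orientation: [0.208, 0.664, 0.685, 0.215]
wrist_force: [-0.1, 0.4, -0.2]
finger_gap: 0.0353
grip_force: 0.0
[-0.23013492 -0.31276054  2.40473126  0.32561295  0.48110844 -0.50659239]
tool-frame to bar /50mm [-0.01471362 -0.03031312  1.14396356]
```

View pics/t4.png

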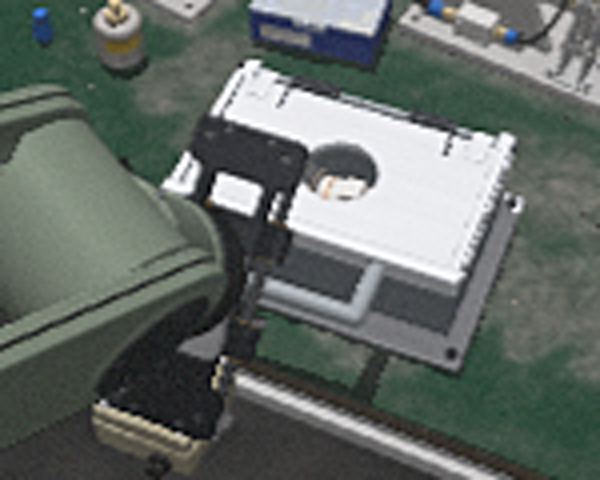

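The view shows the gripper in front of the bar at about (250,270), with the hand clear of the plate. Advance and grip.

```bash
python3 -m creep '{"linear":[[-0.01,-0.03,0.25],[0,0,0.35],[0,0,0.3],[0,0,0.2],[0,0,0.04]],"twist":[[0,0,0],[0,0,0],[0,0,0],[0,0,0],[0,0,0]]}'; python3 -m creep '{"linear":[[0,0,0],[0,0,0],[0,0,0],[0,0,0]],"twist":[[0,0,0],[0,0,0],[0,0,0],[0,0,0]]}' 0 10
```

```text
clock: 13.6
tcp_pos: [0.4766, 0.0339, 0.074]
orientation: [0.209, 0.664, 0.685, 0.216]
wrist_force: [0.2, -0.0, -0.0]
finger_gap: 0.0359
grip_force: 0.0
clock: 14.1
tcp_pos: [0.4752, 0.034, 0.0735]
orientation: [0.209, 0.664, 0.685, 0.216]
wrist_force: [-3.0, -0.1, 1.3]
finger_gap: 0.0135
grip_force: 10.0
```

```bash
python3 - <<'E'
from h import *
s=sense();print(s['q'],s['tcp_pos'],s['wrist_force'],s['finger_gap'])
E
```

```text
[-0.20298864 -0.08346346  2.36675499  0.47859631  0.29276443 -0.65422147] [0.47518683 0.03403696 0.0734949 ] [-2.9613236  -0.07106913  1.3106527 ] 0.013504959285536175
```

```bash
python3 - <<'E'
import numpy as np
th=np.r_[0,.02,.05,np.arange(.1,.951,.05)]
p=.188*np.c_[1-np.cos(th),np.sin(th)]
d=np.diff(p,axis=0)/.05
for t,y,z in zip(th[1:],d@[.821,.571],d@[.57,-.821]):print(round(t,2),round(y,3),round(z,3))
E
```

```text
0.02 0.044 -0.061
0.05 0.068 -0.09
0.1 0.119 -0.146
0.15 0.126 -0.14
0.2 0.133 -0.133
0.25 0.139 -0.127
0.3 0.145 -0.119
0.35 0.151 -0.112
0.4 0.156 -0.104
0.45 0.161 -0.096
0.5 0.166 -0.088
0.55 0.17 -0.08
0.6 0.174 -0.071
0.65 0.177 -0.062
0.7 0.18 -0.054
0.75 0.183 -0.044
0.8 0.185 -0.035
0.85 0.186 -0.026
0.9 0.187 -0.017
0.95 0.188 -0.007
```

```bash
python3 -m creep '{"linear":[[0,0.044,-0.061],[0,0.068,-0.09],[0,0.06,-0.073],[0,0.06,-0.073],[0,0,0]],"twist":[[0,0,0],[0,0,0],[0,0,0],[0,0,0],[0,0,0]]}' - 12; python3 -m creep '{"linear":[[0,0.063,-0.07],[0,0.063,-0.07],[0,0.067,-0.067],[0,0.067,-0.067],[0,0,0]],"twist":[[0,0,0],[0,0,0],[0,0,0],[0,0,0],[0,0,0]]}'
```

```text
clock: 14.72
tcp_pos: [0.4757, 0.0341, 0.092]
orientation: [0.209, 0.664, 0.685, 0.215]
wrist_force: [-3.6, -3.0, -1.3]
finger_gap: 0.0138
grip_force: 12.0
clock: 15.35
tcp_pos: [0.478, 0.0343, 0.1103]
orientation: [0.208, 0.664, 0.685, 0.215]
wrist_force: [-6.4, -3.5, 0.2]
finger_gap: 0.0137
grip_force: 12.0
```

```bash
python3 -m creep '{"linear":[[0,0.139,-0.127],[0,0.145,-0.119],[0,0.151,-0.112],[0,0.156,-0.104],[0,0,0]],"twist":[[0,0,0],[0,0,0],[0,0,0],[0,0,0],[0,0,0]]}'; python3 -m creep '{"linear":[[0,0.161,-0.096],[0,0.166,-0.088],[0,0.17,-0.08],[0,0.174,-0.071],[0,0,0]],"twist":[[0,0,0],[0,0,0],[0,0,0],[0,0,0],[0,0,0]]}'; python3 - <<'E'
from h import *
s=sense();print(s['q'])
S=get_image("scene");cv2.imwrite("pics/t5.png",cv2.resize(S[90:270,150:360,::-1],None,fx=3,fy=3,interpolation=2))
E
```

```text
clock: 15.98
tcp_pos: [0.4889, 0.0348, 0.1466]
orientation: [0.208, 0.664, 0.686, 0.215]
wrist_force: [-12.0, -2.0, 3.1]
finger_gap: 0.0134
grip_force: 12.0
clock: 16.6
tcp_pos: [0.5094, 0.0354, 0.1821]
orientation: [0.21, 0.663, 0.685, 0.217]
wrist_force: [-7.1, 1.4, 3.7]
finger_gap: 0.0136
grip_force: 12.0
[-0.17770074 -0.25058083  2.21177446  0.21723076  0.58874072 -0.35335038]
```

View pics/t5.png

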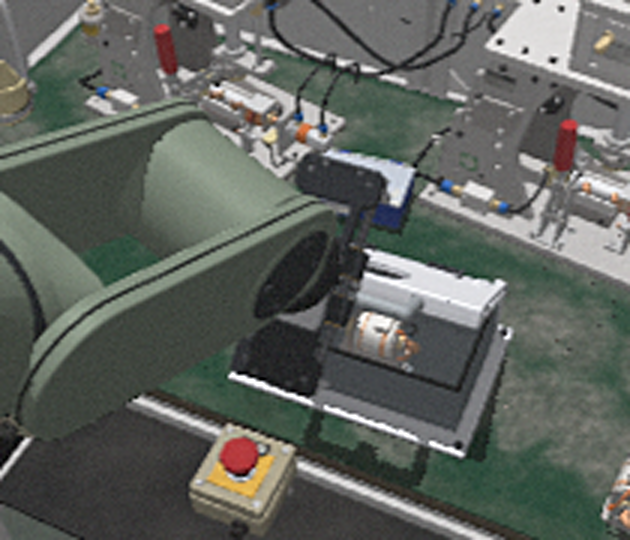

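The hood is raised to about 0.6 rad with the bar (360–420,300) in the fingers, and the measured TCP agrees with the arc. Next I go on past balance to about 0.92.

```bash
python3 -m creep '{"linear":[[0,0.177,-0.062],[0,0.18,-0.054],[0,0.183,-0.044],[0,0.185,-0.035],[0,0,0]],"twist":[[0,0,0],[0,0,0],[0,0,0],[0,0,0],[0,0,0]]}'; python3 -m creep '{"linear":[[0,0.093,-0.013],[0,0.093,-0.013],[0,0.187,-0.017],[0,0.075,-0.003],[0,0,0]],"twist":[[0,0,0],[0,0,0],[0,0,0],[0,0,0],[0,0,0]]}'; python3 -m creep '{"linear":[[0,0,0],[0,0,0],[0,0,0]],"twist":[[0,0,0],[0,0,0],[0,0,0]]}'
```

```text
clock: 17.27
tcp_pos: [0.5341, 0.0357, 0.2105]
orientation: [0.21, 0.664, 0.684, 0.217]
wrist_force: [-3.4, 1.8, 2.6]
finger_gap: 0.0136
grip_force: 12.0
clock: 17.9
tcp_pos: [0.5501, 0.0361, 0.2238]
orientation: [0.21, 0.664, 0.685, 0.216]
wrist_force: [0.5, 0.2, 0.6]
finger_gap: 0.0138
grip_force: 12.0
clock: 18.27
tcp_pos: [0.5493, 0.0361, 0.2233]
orientation: [0.209, 0.664, 0.685, 0.216]
wrist_force: [-0.0, -0.6, 0.2]
finger_gap: 0.0134
grip_force: 12.0
```

```bash
python3 -m creep '{"linear":[[0,-0.075,0.003],[0,-0.187,0.017],[0,-0.186,0.026],[0,-0.185,0.035],[0,-0.09,0.02]],"twist":[[0,0,0],[0,0,0],[0,0,0],[0,0,0],[0,0,0]]}'; python3 -m creep '{"linear":[[0,-0.06,0.016],[0,0,0],[0,0,0],[0,0,0],[0,0,0]],"twist":[[0,0,0],[0,0,0],[0,0,0],[0,0,0],[0,0,0]]}' - 20; python3 -m creep '{"linear":[[0,0,0],[0,0,0],[0,0,0],[0,0,0],[0,0,0]],"twist":[[0,0,0],[0,0,0],[0,0,0],[0,0,0],[0,0,0]]}';  python3 - <<'E'
from h import *
s=sense();p=np.array(s['tcp_pos']);print(p,np.abs(s['qvel']).max(),s['wrist_force'])
print("theta by z,x,atan",np.arcsin((p[2]-.0735)/.188),np.arccos((.6632-p[0])/.188),np.arctan2(p[2]-.0735,.6632-p[0]))
T=get_image("top")[...,::-1];S=get_image("scene")[...,::-1]
cv2.imwrite("pics/t6.png",cv2.resize(np.hstack([T[130:260,90:400],S[130:260,120:420]]),(0,0),fx=1.3,fy=1.3)[:600,:800])
E
```

```text
clock: 18.9
tcp_pos: [0.5216, 0.0353, 0.1974]
orientation: [0.209, 0.664, 0.685, 0.215]
wrist_force: [0.3, -2.0, 0.3]
finger_gap: 0.014
grip_force: 12.0
clock: 19.52
tcp_pos: [0.5207, 0.0353, 0.1962]
orientation: [0.209, 0.664, 0.685, 0.216]
wrist_force: [-4.2, -1.4, 4.5]
finger_gap: 0.0136
grip_force: 20.0
clock: 20.15
tcp_pos: [0.5207, 0.0353, 0.1962]
orientation: [0.209, 0.664, 0.685, 0.216]
wrist_force: [-4.3, -2.1, 4.6]
finger_gap: 0.0132
grip_force: 20.0
[0.52066713 0.03533596 0.1961889 ] 0.0021230054338823674 [-4.33253829 -2.11481863  4.55868569]
theta by z,x,atan 0.711011495425033 0.7103195196315067 0.7107170107688574
```

View pics/t6.png

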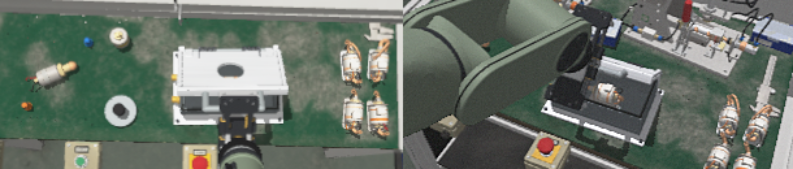

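The lid stands at (120,110) in the left view, well clear of the chamber. The hood is held by its bar at (235,105), at about 0.71 rad and at rest, and the bystanders are in place. Handing in.

```bash
python3 -c "from cell import hand_in;print(hand_in())"
```

```text
the job is handed in; nothing more can be done
None
```

I handed the job in at about 20 s: the lid stands knob up on the bare worktop, the hood went to about 0.92 rad and is now held by its bar at about 0.71 rad (about 5° below balance, worked out from the tool position), and nothing else on the bench appears moved; no verdict came back.

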